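Sort the bench leftovers into the colour-coded trays

TASK

Tidy the leftovers in front of the laptop into the coloured trays: stand the flux pot and the dropper bottle in the yellow tray, one in each bay (either way round), lay the pen flat and lengthwise inside the green tray, and set the screw tin in the free bay of the blue tray. Keep the pot, bottle and tin upright all the time, and leave the pad box, the solder reel and the component box where they are. At the end everything stands or lies on its tray's floor, let go and at rest.

Things in the scene. Friction and masses are not known exactly. Their poses are not given: they have to be found in the camera images.
- flux_pot: orange-brown round pot with a black screw cap, standing: 47 mm across the cap (44 mm below 27 mm height), 41 mm tall, 60 g. Origin: centre of its underside; z up.
- dropper_bottle: amber dropper bottle with a pale label and black rubber bulb, standing: round body 32 mm across up to 70 mm height, then a 24 mm collar to 77 mm and the narrow bulb to 102 mm; 70 g. Origin: centre of its underside; z up.
- pen: white pen with a blue cap and stripe, lying flat on the desk: 135 mm long, 17 mm thick. Origin: under the middle of the pen, on what it lies on; its y axis runs along the pen.
- screw_tin: low round open bare-metal tin with a few screws in it, 58 mm across, 22 mm tall, 40 g. Origin: centre of its underside; z up.
- yellow_tray: yellow tray for liquids, divided by one 3 mm wall as high as the rim into two equal bays. Fixed to the desk, 160 x 80 mm outside (long side along its x axis), walls 3 mm thick, rim 14 mm above the desk, inner floor 6 mm above the desk. Origin: centre of its underside, on the desk; z up. Bay centres at x = -39 and +39 mm, y = 0; each bay is 75 x 74 mm inside.
- green_tray: green tray for pens, undivided: one bay 154 x 74 mm inside. Fixed to the desk, 160 x 80 mm outside (long side along its x axis), walls 3 mm thick, rim 14 mm above the desk, inner floor 6 mm above the desk. Origin: centre of its underside, on the desk; z up.
- blue_tray: blue tray for hardware, divided like the yellow one into two bays. Fixed to the desk, 160 x 80 mm outside (long side along its x axis), walls 3 mm thick, rim 14 mm above the desk, inner floor 6 mm above the desk. Origin: centre of its underside, on the desk; z up. Bay centres at x = -39 mm (nearer the robot, free) and +39 mm (taken by the grey pad box); each bay is 75 x 74 mm inside.
- pad_box: flat grey box with a dark square on it, 40 x 58 x 8 mm, lying loose in the farther bay of the blue tray; stays there. Origin: centre of its underside.
- solder_spool: small blue reel of solder wire, 52 mm across, 28 mm tall, loose beside the laptop's left edge; stays where it is.
- component_box: black closed box, 62 x 67 mm, 43 mm tall, loose to the right of the laptop; stays where it is.

How it is judged (in metres and radians):
At the end, for the whole second after the job is handed in: Pot and bottle upright (0.12 rad) in the yellow tray, one per bay; pen level (0.1 rad) in the green tray, along it (0.6 rad), middle within 30 mm lengthwise; tin upright in the blue tray's free bay; all on the floor (5 mm), released, at rest; pad box moved under 15 mm (((x of flux_pot in the frame of yellow_tray between -0.077 and -0.0015 m and y of flux_pot in the frame of yellow_tray between -0.037 and 0.037 m and z of flux_pot in the frame of yellow_tray between 0.002 and 0.011 m and x of dropper_bottle in the frame of yellow_tray between 0.0015 and 0.077 m and y of dropper_bottle in the frame of yellow_tray between -0.037 and 0.037 m and z of dropper_bottle in the frame of yellow_tray between 0.002 and 0.011 m) or (x of flux_pot in the frame of yellow_tray between 0.0015 and 0.077 m and y of flux_pot in the frame of yellow_tray between -0.037 and 0.037 m and z of flux_pot in the frame of yellow_tray between 0.002 and 0.011 m and x of dropper_bottle in the frame of yellow_tray between -0.077 and -0.0015 m and y of dropper_bottle in the frame of yellow_tray between -0.037 and 0.037 m and z of dropper_bottle in the frame of yellow_tray between 0.002 and 0.011 m)) and angle between each of flux_pot, dropper_bottle, screw_tin's own z axis and vertical below 0.12 rad and x of pen in the frame of green_tray between -0.03 and 0.03 m and y of pen in the frame of green_tray between -0.037 and 0.037 m and z of pen in the frame of green_tray between 0.002 and 0.027 m and angle between the y axis of pen and the x axis of green_tray, either way round below 0.6 rad and angle between pen's own y axis and vertical between 1.47 and 1.67 rad and x of screw_tin in the frame of blue_tray between -0.077 and -0.0015 m and y of screw_tin in the frame of blue_tray between -0.037 and 0.037 m and z of screw_tin in the frame of blue_tray between 0.002 and 0.011 m and linear speed of each of flux_pot, dropper_bottle, screw_tin, pen below 0.02 m/s and angular speed of each of flux_pot, dropper_bottle, screw_tin, pen below 0.3 rad/s and distance of pad_box from where it was at the start of the episode below 0.015 m); the robot touches nothing.
It fails at once if the pad box is displaced by more than 15 mm (distance of pad_box from where it was at the start of the episode above 0.015 m).
It fails at once if the solder reel is displaced by more than 15 mm (distance of solder_spool from where it was at the start of the episode above 0.015 m).
It fails at once if the component box is displaced by more than 15 mm (distance of component_box from where it was at the start of the episode above 0.015 m).
It fails at once if the flux pot, dropper bottle or screw tin is tipped by more than about 35 degrees (angle between any of flux_pot, dropper_bottle, screw_tin's own z axis and vertical above 0.6 rad).
It also fails if it takes over 102 s, if anything falls off the work surface, if the arm or the gripper's body presses on something with over 40 N, if the wrist force passes 120 N, or if a joint passes its speed limit or range.

ROBOT

A 6-joint arm with a two-finger parallel gripper is mounted at the origin on a cart in front of the work surface, level with it; the furniture and walls round the work are solid. World frame = base frame: x ahead of the robot, y to its left, z up, the work surface at z = 0. Lengths are in m, angles in degrees, forces in N, time in s.
With the tool pointing down it reaches from about 0.375 to 0.9 m from the base axis. Payload 3.1 kg.
Tool frame: the origin (TCP) lies where the fingers leave the gripper's body, on its centre line; the fingertips stand 70 mm ahead of it and the grasp point (between the pads) lies 51 mm ahead of it; z points along the fingers, y is the line along which they close (so a half turn about z gives the same grasp; the last joint's range is limited). The gripper opens to 87 mm and grips with 3 to 60 N. Pads are 19 mm wide; open, the fingers measure 117 mm over their backs; the gripper's body (75 mm by 190 mm) begins 51 mm behind the grasp point.
Start: joints at [-86.66, 30.224, 82.088, -0, 67.689, -10.227], TCP at [0.147, -0.608, 0.292] pointing down, gripper open.
Joint ranges: [-176.69, 176.69], [-43.24, 126.21], [12.49, 139.97], [-82, 262], [0, 151.66], [-163.58, 163.58]. Speed limits (degrees/s): [159.86, 159.86, 180, 180, 180, 180].

INTERFACE

Orientations are given as a 3x3 rotation matrix whose columns are the frame's x, y, z axes.
In Python, from rig import readout, capture, calibration, bot, look_for gives the robot as it stands. The module is installed in compiled form; this text tells all that it offers.
- The arm moves only by the shell command python3 -m pendant 'ROWS'. ROWS is JSON, a list of rows, each a list of 7 numbers: the shift along the tool's x, y, z normalised to -1 to 1, where 1 is 200 mm, then the turn, a rotation vector about the tool's x, y, z normalised to -1 to 1, where 1 is 180 degrees, then the closure, from -1 (fully open) to 1 (shut). In form: [[dx, dy, dz, ax, ay, az, grip], ...]. A call has 1 to 8 rows; each row is the pose to reach, as a shift and turn from the pose commanded when the call began, along the tool's axes at that moment, turning the shorter way round; what a row does not reach only later rows make up. A row lasts 1/10 s, in which the tool goes at most 50 mm and 8.59 degrees, less where a joint would pass 70% of its speed; a pose out of reach is approached as far as the arm can. A call with a number of a shift or a turn outside -1 to 1 is refused whole. A call with a gripper value outside its range is refused whole. The fingers move at their own pace and stop on an object; the grip force is fixed at half the most. Time passes only in rows, so rows that repeat a pose let the fingers close. It gives the time, the measured TCP pose, the force, the opening and the grip force at its end, in the units of the state.
- readout.read_state(): the state, without advancing time (a new reading comes with each control period).
- capture(name): name is "scene" or "top" or "wrist"; returns (picture, depth): 400x640x3 uint8, red, green, blue; 400x640 float32, m along the optical axis (not along the pixel's ray), 0 where there is no reading.
- calibration(name): a dict with "mtx" (3x3 intrinsics, pixels), "T" (4x4, takes a point from camera to world coordinates); the wrist camera has in their place "mount" (4x4, takes a point from camera to tool coordinates, whose origin is the TCP and whose axes are the flange's). Camera axes: x right, y down, z forward; pixel columns grow to the right and rows downward; lengths in m; the calibration is good to about 2 mm. A picture is of the moment at which its call begins: read the wrist's pose just before it. calibration takes no time and is no camera call.
- bot.hand_in(): hands the job in; it is judged then, once.
Trained networks look in the newest picture that a camera, given by its name, has taken for a name from the list of things; names that differ only in an ending like _2 or _b are one class to them, and where a whole thing is asked for, a point or a joint stands for the part that bears it (a point fixed in the world has none). Each returns a list of dicts, best first, with "conf" (0 to 1); they miss things now and then, are a little off and sometimes report something else, mostly with a low value. They report only what shows in the picture. A call takes as long as a camera call.
- look_for(thing, camera): "extent" ([left, top, right, bottom] in pixels, round what is visible of it).
The state is a dict: "time_s": time; "joint_positions": joint angles; "qvel": joint speeds; "tau": joint torques, N m; "position": TCP position; "tcp_rot": TCP orientation; "force": force on the tool from outside, world axes, zero at the start; "moment": the same for the moment, N m; "opening": opening from 0.0 (shut) to 1.0 (fully open); "grasp_force": force on a finger pad.
Only numpy, scipy, OpenCV 4.12 (cv2) and the standard library are available. Lean on these libraries where they do the work, as an engineer would, in place of code of your own. Each camera call takes 0.05 s, during which the arm holds its last target. There are 200 camera calls.

## Working session

There is one attempt and no reset: what is moved stays moved. The work goes in short steps, Python scripts to look and compute and a shell command to move; the robot and the scene stay as the last step left them, time stands still between calls to the robot, and variables do not carry over. Pictures are saved under pics/ and viewed, at most 14 in all, crops included, and the job is handed in when it is done.

```bash
mkdir -p pics
cat > h.py <<'E'
import numpy as np, cv2
from rig import readout, capture, calibration, bot, look_for
def cloud(name,d):
    c=calibration(name);K=c["mtx"];K=np.array(K)
    if "T" in c: T=np.array(c["T"])
    else:
        s=readout.read_state();W=np.eye(4);W[:3,:3]=s["tcp_rot"];W[:3,3]=s["position"];T=W@np.array(c["mount"])
    v,u=np.mgrid[:d.shape[0],:d.shape[1]]
    p=np.stack([(u-K[0,2])/K[0,0]*d,(v-K[1,2])/K[1,1]*d,d],-1)
    return p@T[:3,:3].T+T[:3,3]
E
python3 - <<'E'
from h import *
s=readout.read_state();print(s)
for n in("top","scene"):
    p,d=capture(n);cv2.imwrite(f"pics/{n}1.png",p[...,::-1]);np.savez(f"{n}1.npz",p=p,d=d)
    P=cloud(n,d)
    for t in "flux_pot dropper_bottle pen screw_tin yellow_tray green_tray blue_tray pad_box solder_spool component_box".split():
        for r in look_for(t,n)[:2]:
            l,tp,rr,b=[int(round(x)) for x in r["extent"]]
            Q=P[max(tp,0):b,max(l,0):rr][d[max(tp,0):b,max(l,0):rr]>0]
            print(n,t,round(r["conf"],2),[l,tp,rr,b],np.round(P[(tp+b)//2,(l+rr)//2],3), np.round(Q[:,2].max(),3) if len(Q) else 0)
E
```

```text
{'time_s': 0.0, 'joint_positions': array([-8.66609424e+01,  3.02791328e+01,  8.21561416e+01,  5.44644961e-04,
        6.76890209e+01, -1.02261825e+01]), 'qvel': array([ 0.01929665, -0.04080742, -0.04109176,  0.04433334,  0.09306945,
       -0.03314482]), 'tau': array([ 1.93703556e-03, -4.40037668e+01, -1.76590508e+01,  6.35377318e-02,
        5.83585293e-02, -1.62466481e-04]), 'position': array([ 0.14660337, -0.60696509,  0.29127104]), 'tcp_rot': array([[ 9.72104349e-01,  2.34548762e-01, -1.17574137e-04],
       [ 2.34548461e-01, -9.72102015e-01,  2.16618916e-03],
       [ 3.93782930e-04, -2.13333873e-03, -9.99997647e-01]]), 'force': array([-0.63091698, -0.27268157,  0.49806746]), 'moment': array([-0.01509131, -0.00655168, -0.01236649]), 'grasp_force': 0.0, 'opening': 1.0031816692798028}
top flux_pot 0.68 [274, 223, 291, 238] [0.434 0.017 0.041] 0.05
top dropper_bottle 0.61 [307, 228, 320, 236] [ 0.426 -0.071  0.1  ] 0.104
top pen 0.69 [208, 210, 217, 254] [0.431 0.219 0.017] 0.025
top pen 0.29 [339, 208, 367, 265] [ 0.415 -0.185  0.008] 0.021
top screw_tin 0.9 [240, 217, 260, 241] [
[... 445 characters left out ...]
mponent_box 0.65 [356, 127, 378, 150] [ 0.694 -0.228  0.041] 0.051
scene dropper_bottle 0.81 [334, 216, 349, 242] [ 0.42  -0.058  0.069] 0.103
scene dropper_bottle 0.63 [277, 265, 294, 289] [0.443 0.122 0.009] 0.024
scene pen 0.5 [235, 287, 279, 319] [0.433 0.223 0.014] 0.02
scene screw_tin 0.74 [277, 266, 301, 287] [0.441 0.11  0.002] 0.025
scene green_tray 0.8 [342, 196, 378, 227] [ 0.46  -0.181  0.001] 0.377
scene blue_tray 0.83 [373, 147, 400, 173] [ 0.539 -0.386  0.008] 0.462
scene pad_box 0.78 [381, 149, 403, 165] [ 0.53  -0.403  0.016] 0.473
scene solder_spool 0.52 [197, 249, 221, 273] [0.606 0.239 0.029] 0.059
scene component_box 0.29 [330, 219, 348, 244] [ 0.423 -0.054  0.06 ] 0.102
```

View pics/top1.png

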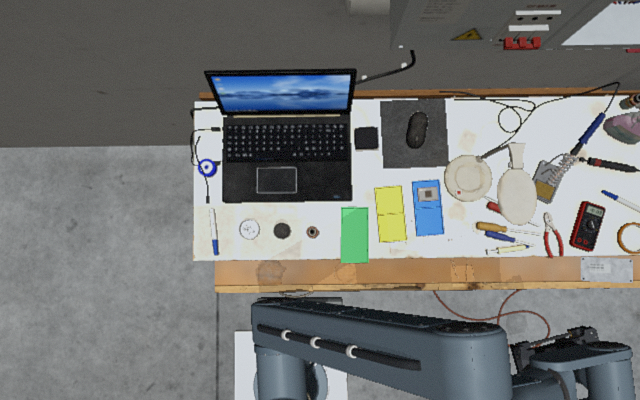

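View pics/scene1.png

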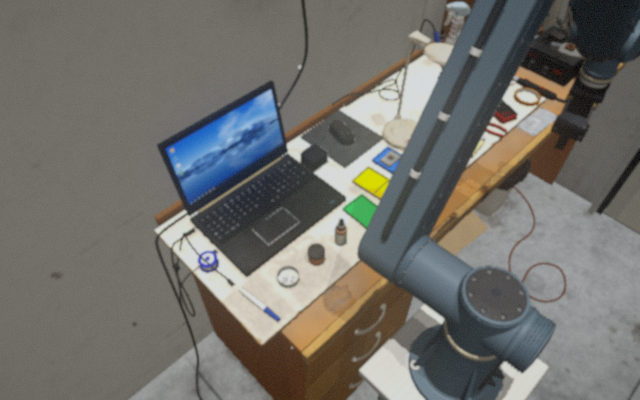

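The top view shows the pen (213,230), tin (250,229), pot (282,230), bottle (313,232), and the green (355,235), yellow (390,213) and blue (428,208) trays. The trays' long sides run roughly along world x. In the scene view the arm partly hides the trays. Next I'll fit the poses from the top depth image.

Run:
```python
from h import *
z=np.load("top1.npz");p,d=z["p"],z["d"];P=cloud("top",d)
hsv=cv2.cvtColor(p,cv2.COLOR_RGB2HSV)
for n,(a,b,box) in dict(green=(50,80,(330,200,375,270)),yellow=(22,35,(370,180,408,246)),blue=(98,115,(408,175,448,240))).items():
    m=(hsv[...,0]>=a)&(hsv[...,0]<=b)&(hsv[...,1]>80)
    M=np.zeros_like(m);l,t,r,bb=box;M[t:bb,l:r]=m[t:bb,l:r]
    Q=P[M&(d>0)];r=cv2.minAreaRect(Q[:,:2].astype(np.float32)*1000);print(n,r,np.round(np.median(Q[:,2]),3))
desk=P[240:250,225:330,2];print("desk",np.median(desk))
for n,(l,t,r,b,h) in dict(pot=(270,219,295,242,.03),bottle=(303,224,324,240,.03),bott_top=(303,224,324,240,.085),tin=(236,213,264,245,.012),pen=(204,206,221,258,.009)).items():
    Q=P[t:b,l:r].reshape(-1,3);Q=Q[Q[:,2]>h]
    print(n,len(Q),np.round(Q.mean(0),3),np.round(Q.min(0),3),np.round(Q.max(0),3),cv2.minAreaRect(Q[:,:2].astype(np.float32)*1000))
for u in (235,270,300,340): print([ (round(float(P[v,u,0]),3),round(float(P[v,u,2]),3)) for v in range(195,212,2)])
```

```text
green ((419.59930419921875, -188.66079711914062), (77.47605895996094, 157.66212463378906), 89.17625427246094) 0.007
yellow ((478.7326965332031, -292.79876708984375), (159.16905212402344, 79.12274169921875), 3.964358329772949) 0.007
blue ((495.05242919921875, -400.6241455078125), (158.0320587158203, 80.06201934814453), 2.9356939792633057) 0.008
desk 0.00016094908451469436
pot 219 [0.432 0.018 0.042] [ 0.411 -0.003  0.032] [0.454 0.042 0.05 ] ((432.343505859375, 19.560823440551758), (45.70884704589844, 42.315223693847656), 89.34427642822266)
bottle 112 [ 0.427 -0.068  0.071] [ 0.413 -0.082  0.042] [ 0.443 -0.054  0.104] ((428.1187438964844, -67.740234375), (28.04888343811035, 30.662153244018555), 89.04681396484375)
bott_top 18 [ 0.427 -0.068  0.098] [ 0.423 -0.074  0.091] [ 0.431 -0.063  0.104] ((427.2728576660156, -68.26520538330078), (10.904511451721191, 8.331428527832031), 89.54224395751953)
tin 46 [0.437 0.109 0.085] [ 0.397 -0.086  0.012] [0.467 0.142 1.483] ((409.6659851074219, 31.427932739257812), (230.27413940429688, 56.51893615722656), 70.9508285522461)
pen 230 [0.43  0.212 0.027] [ 0.365 -0.086  0.009] [0.497 0.227 1.483] ((446.6401672363281, 72.17813873291016), (133.1222686767578, 303.66070556640625), 6.114121437072754)
[(0.536, 0.024), (0.53, 0.022), (0.524, 0.022), (0.519, 0.02), (0.514, 0.008), (0.509, -0.008), (0.503, 0.001), (0.497, 0.006), (0.491, 0.003)]
[(0.535, 0.02), (0.529, 0.019), (0.523, 0.022), (0.517, 0.023), (0.514, -0.003), (0.508, -0.001), (0.501, 0.007), (0.496, 0.0), (0.49, 0.002)]
[(0.533, 0.028), (0.528, 0.025), (0.522, 0.026), (0.517, 0.022), (0.513, -0.01), (0.506, 0.006), (0.501, -0.002), (0.495, -0.001), (0.489, 0.004)]
[(0.532, 0.023), (0.526, 0.028), (0.521, 0.016), (0.515, 0.026), (0.511, 0.003), (0.505, 0.002), (0.499, 0.004), (0.493, 0.005), (0.488, -0.001)]
```

```bash
R='[0.66,-0.76,0,0,0,0.0754,-1]'
python3 -m pendant '[[0.66,-0.76,0,0,0,0.0754,-1],[0.66,-0.76,0,0,0,0.0754,-1],[0.66,-0.76,0,0,0,0.0754,-1],[0.66,-0.76,0,0,0,0.0754,-1],[0.66,-0.76,0,0,0,0.0754,-1],[0.66,-0.76,0,0,0,0.0754,-1]]'
python3 -m pendant '[[0.47,-0.9,0,0,0,0,-1],[0.47,-0.9,0,0,0,0,-1],[0.47,-0.9,0,0,0,0,-1],[0.47,-0.9,0,0,0,0,-1],[0.47,-0.9,0,0,0,0,-1],[0.47,-0.9,0,0,0,0,-1]]'
python3 -m pendant '[[0.47,-0.9,0,0,0,0,-1],[0.47,-0.9,0,0,0,0,-1],[0.47,-0.9,0,0,0,0,-1],[0.47,-0.9,0,0,0,0,-1],[0.47,-0.9,0,0,0,0,-1],[0.47,-0.9,0,0,0,0,-1],[0.47,-0.9,0,0,0,0,-1]]'
python3 - <<'E'
from h import *
print(calibration("wrist")["mount"]); print(readout.read_state()["tcp_rot"])
a=[]
for n in("wrist","scene"):
    p,d=capture(n);np.savez(n+"2.npz",p=p,d=d);a.append(p[...,::-1])
    if n=="wrist":
        P=cloud(n,d)
        for t in("dropper_bottle","flux_pot","screw_tin","green_tray"):
            for r in look_for(t,n)[:1]:
                print(t,r); l,tp,rr,b=[int(x) for x in r["extent"]];Q=P[max(tp,0):b,max(l,0):rr].reshape(-1,3);Q=Q[Q[:,2]>.03]; print(len(Q),Q.min(0) if len(Q) else 0,Q.max(0) if len(Q) else 0)
cv2.imwrite("pics/w2.png",a[0]);cv2.imwrite("pics/s2.png",a[1][100:400,200:600])
E
```

```text
time_s: 1.7
position: [0.24, -0.4281, 0.2927]
tcp_rot: [[1.0, 0.002, 0.0], [0.002, -1.0, -0.001], [0.0, 0.001, -1.0]]
force: [0.7, -1.0, -0.1]
opening: 0.998
grasp_force: 0.0
time_s: 2.3
position: [0.3342, -0.2496, 0.2926]
tcp_rot: [[1.0, 0.002, 0.001], [0.002, -1.0, -0.002], [0.001, 0.002, -1.0]]
force: [-0.2, -0.2, 0.3]
opening: 0.998
grasp_force: 0.0
time_s: 3.0
position: [0.4277, -0.071, 0.2922]
tcp_rot: [[1.0, -0.002, 0.0], [-0.002, -1.0, -0.001], [0.0, 0.001, -1.0]]
force: [0.1, -0.1, 0.1]
opening: 1.0
grasp_force: 0.0
[[ 4.58326640e-04 -9.58632256e-01 -2.84647129e-01  7.92369698e-02]
 [ 9.99999234e-01  1.12030961e-04  1.23285907e-03  7.20141125e-04]
 [-1.14996918e-03 -2.84647476e-01  9.58631573e-01 -9.26823296e-02]
 [ 0.00000000e+00  0.00000000e+00  0.00000000e+00  1.00000000e+00]]
[[ 9.99996893e-01 -2.47507139e-03  2.95619168e-04]
 [-2.47477672e-03 -9.99996445e-01 -9.93019795e-04]
 [ 2.98075912e-04  9.92285118e-04 -9.99999463e-01]]
dropper_bottle {'extent': [297.8, 163.8, 330.9, 201.7], 'conf': 0.91}
784 [ 0.41441294 -0.08376924  0.03012616] [ 0.50663384 -0.05099045  0.38490355]
flux_pot {'extent': [219.7, 154.0, 267.4, 197.9], 'conf': 0.73}
1331 [ 0.41199857 -0.0720419   0.03018182] [0.50663384 0.04263624 0.38490355]
screw_tin {'extent': [140.0, 143.8, 194.8, 192.7], 'conf': 0.58}
10 [ 0.50663384 -0.0720419   0.38490355] [ 0.50663384 -0.0720419   0.38490355]
green_tray {'extent': [373.4, 119.2, 452.8, 239.6], 'conf': 0.8}
114 [ 0.43714381 -0.12446057  0.22166564] [ 0.50663384 -0.0720419   0.38490355]
```

View pics/w2.png

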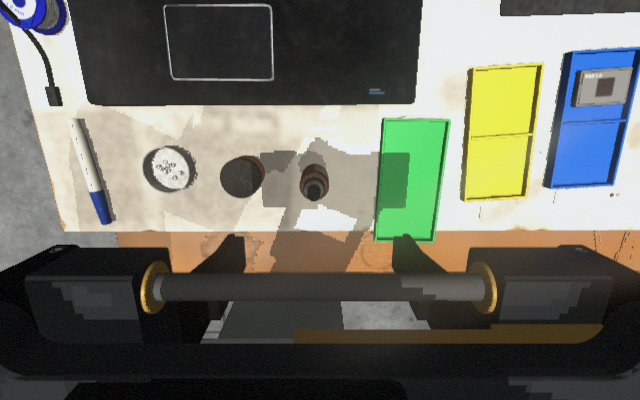

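View pics/s2.png

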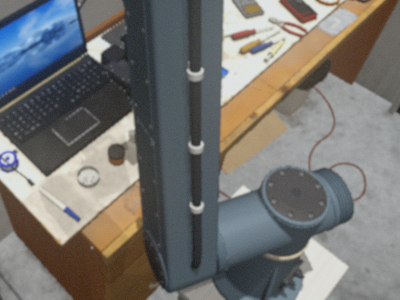

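The wrist view shows everything: pen (92,170), tin (168,169), pot (241,177), bottle (314,183) and the green, yellow and blue trays. The gripper body is long in the closing direction (y). I'll refine the poses from this image, then grasp.

Run:
```python
from h import *
z=np.load("wrist2.npz");p,d=z["p"],z["d"];P=cloud("wrist",d)
hsv=cv2.cvtColor(p,cv2.COLOR_RGB2HSV);v,u=np.mgrid[:400,:640]
R=lambda Q:[np.round(x,1) for x in cv2.minAreaRect((Q[:,:2]*1000).astype(np.float32))]
for n,(a,b,l,r,t,bb) in dict(green=(50,80,370,460,110,244),yellow=(22,35,455,550,55,205),blue=(98,118,540,640,40,195)).items():
    m=(hsv[...,0]>=a)&(hsv[...,0]<=b)&(hsv[...,1]>80)&(u>l)&(u<r)&(v>t)&(v<bb)&(d>0);print(n,R(P[m]))
def reg(l,r,t,b,lo,hi):
    m=(u>l)&(u<r)&(v>t)&(v<b)&(d>0)&(P[...,2]>lo)&(P[...,2]<hi);return P[m]
for n,a in dict(pot=(210,275,145,205,.036,.046),bulb=(290,335,155,210,.09,.11),body=(290,335,155,210,.05,.075),tinrim=(135,200,135,200,.015,.03),pen=(65,120,110,232,.008,.025)).items():
    Q=reg(*a);print(n,len(Q),np.round(Q.mean(0),4),R(Q))
Q=reg(65,120,110,232,.008,.025);print(cv2.fitLine(Q[:,:2].astype(np.float32),cv2.DIST_HUBER,0,.01,.01).ravel())
Q=reg(100,330,200,225,-.02,.02);print("desk",np.median(Q[:,2]))
```

```text
green [array([ 413.1, -170.9]), array([112.9, 173.6]), np.float64(89.5)]
yellow [array([ 476.3, -297.3]), array([165.7,  91.3]), np.float64(4.1)]
blue [array([ 493.2, -406.9]), array([164.4,  96.6]), np.float64(3.7)]
pot 1277 [0.4342 0.0199 0.041 ] [array([433.5,  20.2]), array([46.4, 46.4]), np.float64(32.9)]
bulb 144 [ 0.4297 -0.0662  0.0974] [array([428.7, -66.3]), array([12.4, 12.1]), np.float64(45.4)]
body 354 [ 0.4355 -0.0668  0.0611] [array([429.5, -66.3]), array([31.3, 30.7]), np.float64(89.8)]
tinrim 403 [0.4399 0.1181 0.0196] [array([439.6, 115.3]), array([57.1, 57.4]), np.float64(24.6)]
pen 1364 [0.438  0.215  0.0133] [array([433.4, 216.3]), array([134.5,  15.5]), np.float64(6.9)]
[0.9944361  0.10534189 0.45910937 0.21626154]
desk -0.0005758733705051866
```

```bash
python3 -m pendant '[[0.0065,-0.0225,0,0,0,0,-1],[0.0065,-0.0225,0.25,0,0,0,-1],[0.0065,-0.0225,0.5,0,0,0,-1],[0.0065,-0.0225,0.7,0,0,0,-1],[0.0065,-0.0225,0.8,0,0,0,-1],[0.0065,-0.0225,0.88,0,0,0,-1],[0.0065,-0.0225,0.92,0,0,0,-1],[0.0065,-0.0225,0.92,0,0,0,-1]]'
python3 -m pendant '[[0,0,0,0,0,0,0.1],[0,0,0,0,0,0,0.15],[0,0,0,0,0,0,0.2],[0,0,0,0,0,0,0.25],[0,0,0,0,0,0,0.3],[0,0,0,0,0,0,0.6],[0,0,0,0,0,0,1],[0,0,0,0,0,0,1]]'
python3 -m pendant '[[0,0,0,0,0,0,1],[0,0,0,0,0,0,1],[0,0,-0.02,0,0,0,1],[0,0,-0.05,0,0,0,1],[0,0,-0.1,0,0,0,1]]'
```

```text
time_s: 4.1
position: [0.4284, -0.0641, 0.1075]
tcp_rot: [[1.0, -0.0, -0.002], [-0.0, -1.0, 0.001], [-0.002, -0.001, -1.0]]
force: [-0.2, -0.3, 0.2]
opening: 0.997
grasp_force: 0.0
time_s: 4.9
position: [0.4287, -0.0644, 0.1083]
tcp_rot: [[1.0, -0.0, 0.0], [-0.0, -1.0, -0.0], [0.0, 0.0, -1.0]]
force: [-0.2, 0.5, -0.3]
opening: 0.362
grasp_force: 30.0
time_s: 5.4
position: [0.4283, -0.0642, 0.1285]
tcp_rot: [[1.0, -0.0, -0.001], [-0.0, -1.0, 0.001], [-0.001, -0.001, -1.0]]
force: [-0.3, 1.2, -0.5]
opening: 0.363
grasp_force: 29.9
```

```bash
python3 -m pendant '[[0.02,0.05,-0.08,0,0,0,1],[0.09,0.2,-0.12,0,0,0,1],[0.15,0.38,-0.12,0,0,0,1],[0.22,0.567,-0.12,0,0,0,1],[0.22,0.567,-0.12,0,0,0,1]]'
python3 -m pendant '[[0.08,0.18,0,0,0,0,1],[0.15,0.36,0,0,0,0,1],[0.2,0.5,0,0,0,0,1],[0.2175,0.567,0,0,0,0,1],[0.2175,0.567,0,0,0,0,1],[0.2175,0.567,0,0,0,0,1],[0.2175,0.567,0,0,0,0,1]]'
python3 - <<'E'
from h import *
p,d=capture("wrist");cv2.imwrite("pics/w3.png",p[...,::-1])
E
```

```text
time_s: 5.9
position: [0.4765, -0.1834, 0.154]
tcp_rot: [[1.0, -0.004, 0.009], [-0.004, -1.0, -0.006], [0.009, 0.006, -1.0]]
force: [0.5, -0.3, -0.7]
opening: 0.36
grasp_force: 29.9
time_s: 6.6
position: [0.515, -0.2889, 0.152]
tcp_rot: [[1.0, 0.001, -0.002], [0.001, -1.0, 0.002], [-0.002, -0.002, -1.0]]
force: [-0.1, 0.2, -0.7]
opening: 0.362
grasp_force: 29.9
```

View pics/w3.png

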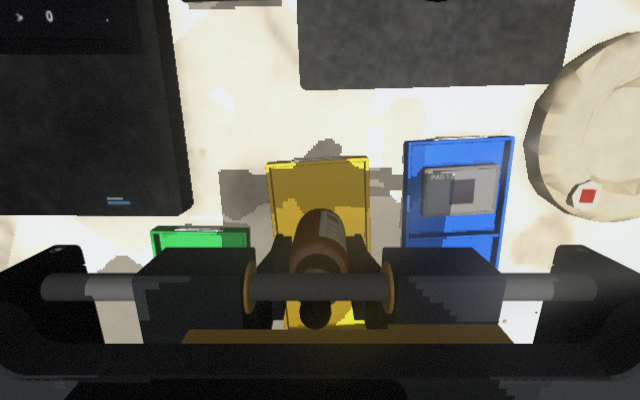

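The bottle hangs over the yellow tray's far bay, centred in y at about column 318. I'll lower and release it.

```bash
python3 -m pendant '[[0.005,0.01,0.06,0,0,0,1],[0.005,0.01,0.11,0,0,0,1],[0.005,0.01,0.15,0,0,0,1],[0.005,0.01,0.17,0,0,0,1],[0.005,0.01,0.18,0,0,0,1],[0.005,0.01,0.187,0,0,0,1],[0.005,0.01,0.187,0,0,0,1]]'
python3 -m pendant '[[0,0,0,0,0,0,1],[0,0,0,0,0,0,0.2],[0,0,0,0,0,0,0],[0,0,0,0,0,0,-0.3],[0,0,0,0,0,0,-0.6],[0,0,0,0,0,0,-0.6],[0,0,0,0,0,0,-0.6]]'
python3 -m pendant '[[0,0,-0.1,0,0,0,-0.6],[0,0,-0.3,0,0,0,-0.6],[0,0,-0.5,0,0,0,-0.6],[0,0,-0.65,0,0,0,-0.6],[0,0,-0.65,0,0,0,-0.6]]'
```

```text
time_s: 7.35
position: [0.5172, -0.2932, 0.1148]
tcp_rot: [[1.0, -0.0, 0.0], [-0.0, -1.0, -0.0], [0.0, 0.0, -1.0]]
force: [-0.4, -0.1, -1.2]
opening: 0.362
grasp_force: 29.9
time_s: 8.05
position: [0.5172, -0.2931, 0.1149]
tcp_rot: [[1.0, -0.0, 0.0], [-0.0, -1.0, -0.0], [0.0, 0.0, -1.0]]
force: [-0.4, -0.0, -0.2]
opening: 0.754
grasp_force: 0.0
time_s: 8.55
position: [0.5192, -0.2947, 0.2498]
tcp_rot: [[1.0, -0.0, 0.008], [0.0, -1.0, -0.007], [0.008, 0.007, -1.0]]
force: [0.2, -0.2, 0.1]
opening: 0.799
grasp_force: 0.0
```

```bash
python3 -m pendant '[[-0.209,-0.783,0,0,0,0,-1],[-0.209,-0.783,0,0,0,0,-1],[-0.209,-0.783,0,0,0,0,-1],[-0.209,-0.783,0,0,0,0,-1],[-0.209,-0.783,0,0,0,0,-1]]'
python3 -m pendant '[[-0.209,-0.783,0,0,0,0,-1],[-0.209,-0.783,0,0,0,0,-1],[-0.209,-0.783,0,0,0,0,-1],[-0.209,-0.783,0,0,0,0,-1],[-0.209,-0.783,0,0,0,0,-1],[-0.209,-0.783,0,0,0,0,-1],[-0.209,-0.783,0,0,0,0,-1]]'
python3 - <<'E'
from h import *
p,d=capture("wrist");np.savez("wrist4.npz",p=p,d=d);P=cloud("wrist",d);v,u=np.mgrid[:400,:640]
print(readout.read_state()["position"])
r=look_for("flux_pot","wrist")[:1];print(r)
if r:
    l,t,rr,b=r[0]["extent"];m=(u>l-5)&(u<rr+5)&(v>t-5)&(v<b+5)&(abs(P[...,2]-.041)<.006);print(cv2.minAreaRect((P[m][:,:2]*1000).astype(np.float32)),P[m].mean(0))
E
```

```text
time_s: 9.05
position: [0.4741, -0.1343, 0.2442]
tcp_rot: [[1.0, 0.003, -0.002], [0.003, -1.0, 0.001], [-0.002, -0.001, -1.0]]
force: [-0.0, -0.8, 0.1]
opening: 0.996
grasp_force: 0.0
time_s: 9.75
position: [0.4352, 0.0182, 0.2449]
tcp_rot: [[1.0, -0.002, 0.002], [-0.002, -1.0, -0.001], [0.002, 0.001, -1.0]]
force: [-0.1, 0.6, -0.4]
opening: 1.001
grasp_force: 0.0
[0.43487585 0.01832879 0.24484614]
[{'extent': [295.8, 165.8, 337.2, 215.7], 'conf': 0.7}]
((433.95770263671875, 19.390289306640625), (45.33448791503906, 46.738895416259766), 88.62928009033203) [0.43463789 0.01947805 0.0409838 ]
```

```bash
python3 -m pendant '[[-0.004,-0.006,0.25,0,0,0,-1],[-0.004,-0.006,0.45,0,0,0,-1],[-0.004,-0.006,0.65,0,0,0,-1],[-0.004,-0.006,0.76,0,0,0,-1],[-0.004,-0.006,0.82,0,0,0,-1],[-0.004,-0.006,0.82,0,0,0,-1]]'
python3 -m pendant '[[0,0,0,0,0,0,-0.2],[0,0,0,0,0,0,-0.15],[0,0,0,0,0,0,-0.1],[0,0,0,0,0,0,0],[0,0,0,0,0,0,0.5],[0,0,0,0,0,0,1],[0,0,0,0,0,0,1],[0,0,0,0,0,0,1]]'
python3 -m pendant '[[0,0,0,0,0,0,1],[0,0,-0.02,0,0,0,1],[0,0,-0.08,0,0,0,1],[0,0,-0.15,0,0,0,1],[0,0,-0.2,0,0,0,1],[0,0,-0.2,0,0,0,1]]'
```

```text
time_s: 10.45
position: [0.4326, 0.0204, 0.0791]
tcp_rot: [[1.0, -0.002, -0.003], [-0.002, -1.0, 0.001], [-0.003, -0.001, -1.0]]
force: [0.9, -0.3, -0.1]
opening: 1.005
grasp_force: 0.0
time_s: 11.25
position: [0.4329, 0.0213, 0.0811]
tcp_rot: [[1.0, 0.0, 0.001], [0.0, -1.0, -0.0], [0.001, 0.0, -1.0]]
force: [-0.5, 0.1, 4.7]
opening: 0.524
grasp_force: 30.0
time_s: 11.85
position: [0.4332, 0.0212, 0.1218]
tcp_rot: [[1.0, 0.0, 0.002], [0.0, -1.0, -0.0], [0.002, 0.0, -1.0]]
force: [-0.1, 0.4, -0.7]
opening: 0.523
grasp_force: 30.0
```

```bash
python3 -m pendant '[[0,0.1,0,0,0,0,1],[0,0.3,0,0,0,0,1],[0,0.5,0,0,0,0,1],[0,0.7,0,0,0,0,1],[0,0.793,0,0,0,0,1],[0,0.793,0,0,0,0,1]]'
python3 -m pendant '[[0.025,0.2,0,0,0,0,1],[0.025,0.4,0,0,0,0,1],[0.025,0.6,0,0,0,0,1],[0.025,0.74,0,0,0,0,1],[0.025,0.793,0,0,0,0,1],[0.025,0.793,0,0,0,0,1],[0.025,0.793,0,0,0,0,1]]'
python3 - <<'E'
from h import *
p,d=capture("wrist");cv2.imwrite("pics/w5.png",p[...,::-1])
p2,_=capture("top");look=p2[150:260,320:460,::-1];cv2.imwrite("pics/t5.png",cv2.resize(look,None,fx=4,fy=4))
E
```

```text
time_s: 12.45
position: [0.4335, -0.1402, 0.1204]
tcp_rot: [[1.0, -0.004, 0.002], [-0.004, -1.0, -0.001], [0.002, 0.001, -1.0]]
force: [0.6, 0.5, -1.1]
opening: 0.523
grasp_force: 30.0
time_s: 13.15
position: [0.437, -0.2935, 0.1204]
tcp_rot: [[1.0, 0.001, -0.002], [0.001, -1.0, 0.003], [-0.002, -0.003, -1.0]]
force: [-0.4, 0.2, -0.9]
opening: 0.523
grasp_force: 30.0
```

View pics/w5.png

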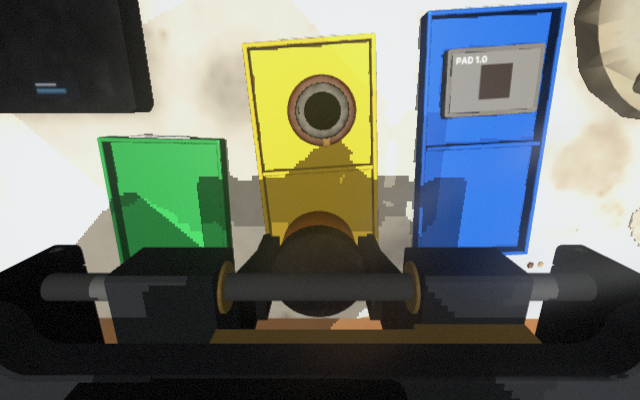

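The bottle stands in the far bay at (322,110), with the near bay free below it. The pot at (319,265) is over the near bay.

```bash
python3 -m pendant '[[0.005,0.008,0.05,0,0,0,1],[0.005,0.008,0.1,0,0,0,1],[0.005,0.008,0.14,0,0,0,1],[0.005,0.008,0.16,0,0,0,1],[0.005,0.008,0.17,0,0,0,1],[0.005,0.008,0.17,0,0,0,1],[0.005,0.008,0.17,0,0,0,1]]'
python3 -m pendant '[[0,0,0,0,0,0,1],[0,0,0,0,0,0,0],[0,0,0,0,0,0,-0.2],[0,0,0,0,0,0,-0.4],[0,0,0,0,0,0,-0.7],[0,0,0,0,0,0,-0.7],[0,0,0,0,0,0,-0.7]]'
python3 -m pendant '[[0,0,-0.05,0,0,0,-0.7],[0,0,-0.2,0,0,0,-0.7],[0,0,-0.4,0,0,0,-0.7],[0,0,-0.6,0,0,0,-0.7],[0,0,-0.78,0,0,0,-0.7],[0,0,-0.78,0,0,0,-0.7]]'
```

```text
time_s: 13.95
position: [0.4382, -0.2968, 0.0872]
tcp_rot: [[1.0, -0.0, -0.001], [-0.0, -1.0, 0.001], [-0.001, -0.001, -1.0]]
force: [0.0, 0.7, 6.4]
opening: 0.525
grasp_force: 30.0
time_s: 14.65
position: [0.4387, -0.2976, 0.0867]
tcp_rot: [[1.0, -0.0, -0.0], [-0.0, -1.0, 0.0], [-0.0, -0.0, -1.0]]
force: [-0.8, -0.5, -0.4]
opening: 0.825
grasp_force: 0.0
time_s: 15.25
position: [0.4408, -0.2994, 0.2485]
tcp_rot: [[1.0, 0.0, 0.008], [0.0, -1.0, -0.009], [0.008, 0.009, -1.0]]
force: [0.0, -0.8, 0.3]
opening: 0.85
grasp_force: 0.0
```

```bash
python3 -m pendant '[[0,-0.686,0,0,0,0,-1],[0,-0.686,0,0,0,0,-1],[0,-0.686,0,0,0,0,-1],[0,-0.686,0,0,0,0,-1]]'
python3 -m pendant '[[0,-0.686,0,0,0,0,-1],[0,-0.686,0,0,0,0,-1],[0,-0.686,0,0,0,0,-1],[0,-0.686,0,0,0,0,-1]]'
python3 -m pendant '[[0.008,-0.686,0,0,0,0,-1],[0.008,-0.686,0,0,0,0,-1],[0.008,-0.686,0,0,0,0,-1],[0.008,-0.686,0,0,0,0,-1],[0.008,-0.686,0,0,0,0,-1],[0.008,-0.686,0,0,0,0,-1]]'
python3 - <<'E'
from h import *
p,d=capture("wrist");P=cloud("wrist",d);v,u=np.mgrid[:400,:640];cv2.imwrite("pics/w6.png",p[...,::-1])
print(readout.read_state()["position"])
r=look_for("screw_tin","wrist")[:1];print(r)
if r:
    l,t,rr,b=r[0]["extent"];m=(u>l-6)&(u<rr+6)&(v>t-6)&(v<b+6)&(abs(P[...,2]-.021)<.006);print(cv2.minAreaRect((P[m][:,:2]*1000).astype(np.float32)),P[m].mean(0))
E
```

```text
time_s: 15.65
position: [0.4363, -0.1552, 0.2423]
tcp_rot: [[1.0, 0.005, -0.005], [0.005, -1.0, 0.004], [-0.005, -0.004, -1.0]]
force: [-0.3, 0.1, -0.2]
opening: 0.993
grasp_force: 0.0
time_s: 16.05
position: [0.4374, -0.0199, 0.2425]
tcp_rot: [[1.0, 0.005, -0.002], [0.005, -1.0, 0.001], [-0.002, -0.001, -1.0]]
force: [0.1, -0.3, 0.4]
opening: 0.998
grasp_force: 0.0
time_s: 16.65
position: [0.4409, 0.1127, 0.2427]
tcp_rot: [[1.0, -0.002, 0.0], [-0.002, -1.0, -0.001], [0.0, 0.001, -1.0]]
force: [-0.2, 0.0, 0.0]
opening: 0.997
grasp_force: 0.0
[0.44079654 0.11251808 0.24275646]
[{'extent': [289.3, 163.3, 342.2, 217.4], 'conf': 0.68}]
((440.1586608886719, 114.18763732910156), (57.20535659790039, 56.76148986816406), 88.86447143554688) [0.43608372 0.11389137 0.02032266]
```

View pics/w6.png

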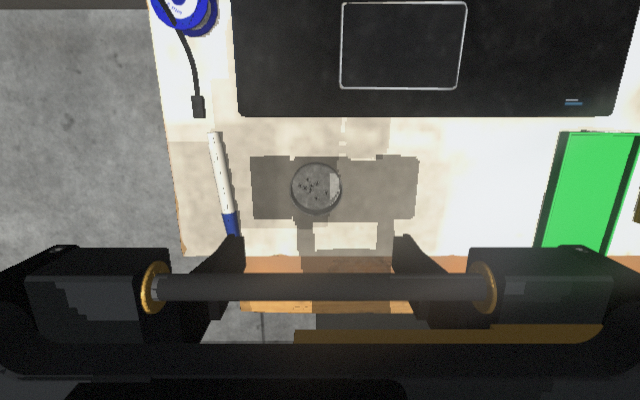

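The tin is at (316,188), with the pen to its left and clear of the fingers.

```bash
python3 -m pendant '[[-0.003,-0.008,0.25,0,0,0,-1],[-0.003,-0.008,0.45,0,0,0,-1],[-0.003,-0.008,0.65,0,0,0,-1],[-0.003,-0.008,0.75,0,0,0,-1],[-0.003,-0.008,0.811,0,0,0,-1],[-0.003,-0.008,0.811,0,0,0,-1],[-0.003,-0.008,0.811,0,0,0,-1]]'
python3 -m pendant '[[0,0,0,0,0,0,-0.4],[0,0,0,0,0,0,-0.38],[0,0,0,0,0,0,-0.35],[0,0,0,0,0,0,0],[0,0,0,0,0,0,0.5],[0,0,0,0,0,0,1],[0,0,0,0,0,0,1],[0,0,0,0,0,0,1]]'
python3 -m pendant '[[0,0,0,0,0,0,1],[0,0,-0.02,0,0,0,1],[0,0,-0.08,0,0,0,1],[0,0,-0.15,0,0,0,1],[0,0,-0.2,0,0,0,1],[0,0,-0.2,0,0,0,1]]'
```

```text
time_s: 17.45
position: [0.4401, 0.1148, 0.0807]
tcp_rot: [[1.0, -0.002, -0.0], [-0.002, -1.0, -0.0], [-0.0, 0.0, -1.0]]
force: [0.6, 0.0, 0.6]
opening: 0.999
grasp_force: 0.0
time_s: 18.25
position: [0.4399, 0.1158, 0.081]
tcp_rot: [[1.0, 0.0, 0.001], [0.0, -1.0, 0.0], [0.001, -0.0, -1.0]]
force: [0.2, 1.2, 5.4]
opening: 0.639
grasp_force: 30.0
time_s: 18.85
position: [0.4403, 0.1157, 0.1217]
tcp_rot: [[1.0, -0.0, 0.002], [-0.0, -1.0, 0.0], [0.002, -0.0, -1.0]]
force: [0.7, 0.4, 0.1]
opening: 0.638
grasp_force: 30.0
```

```bash
python3 -m pendant '[[0,0,-0.12,0,0,0,1],[0,0.1,-0.25,0,0,0,1],[0,0.3,-0.325,0,0,0,1],[0,0.5,-0.325,0,0,0,1],[0,0.7,-0.325,0,0,0,1],[0,0.867,-0.325,0,0,0,1],[0,0.867,-0.325,0,0,0,1]]'
python3 -m pendant '[[0.02,0.2,0,0,0,0,1],[0.02,0.4,0,0,0,0,1],[0.03,0.6,0,0,0,0,1],[0.035,0.8,0,0,0,0,1],[0.035,0.867,0,0,0,0,1],[0.035,0.867,0,0,0,0,1]]'
python3 -m pendant '[[0.04,0.2,0,0,0,0,1],[0.04,0.4,0,0,0,0,1],[0.04,0.6,0,0,0,0,1],[0.04,0.8,0,0,0,0,1],[0.04,0.867,0,0,0,0,1],[0.04,0.867,0,0,0,0,1],[0.04,0.867,0,0,0,0,1]]'
python3 - <<'E'
from h import *
s=readout.read_state();print(s["position"],s["grasp_force"])
p,d=capture("wrist");cv2.imwrite("pics/w7.png",p[...,::-1]);P=cloud("wrist",d)
hsv=cv2.cvtColor(p,cv2.COLOR_RGB2HSV)
m=(hsv[...,0]>=100)&(hsv[...,0]<=118)&(hsv[...,1]>120)&(P[...,2]>-.002)&(P[...,2]<.02)&(d>0)
n,L,st,c=cv2.connectedComponentsWithStats(m.astype(np.uint8));k=1+st[1:,4].argmax();Q=P[L==k];print(st[k],cv2.minAreaRect((Q[:,:2]*1000).astype(np.float32)))
E
```

```text
time_s: 19.55
position: [0.4408, -0.0614, 0.1854]
tcp_rot: [[1.0, -0.005, 0.002], [-0.005, -1.0, -0.001], [0.002, 0.001, -1.0]]
force: [-0.2, 0.2, -1.0]
opening: 0.636
grasp_force: 30.0
time_s: 20.15
position: [0.4468, -0.2321, 0.1852]
tcp_rot: [[1.0, -0.003, -0.0], [-0.003, -1.0, 0.0], [-0.0, -0.0, -1.0]]
force: [-0.3, -0.4, -0.1]
opening: 0.64
grasp_force: 30.0
time_s: 20.85
position: [0.4544, -0.4014, 0.1849]
tcp_rot: [[1.0, 0.001, -0.002], [0.001, -1.0, 0.004], [-0.002, -0.004, -1.0]]
force: [0.7, 0.3, 1.1]
opening: 0.637
grasp_force: 30.0
[ 0.4544273  -0.40142908  0.18490841] 29.996926399885737
[  264    56   100   177 10226] ((499.3013610839844, -401.103515625), (151.60882568359375, 79.3869857788086), 3.247424602508545)
```

View pics/w7.png

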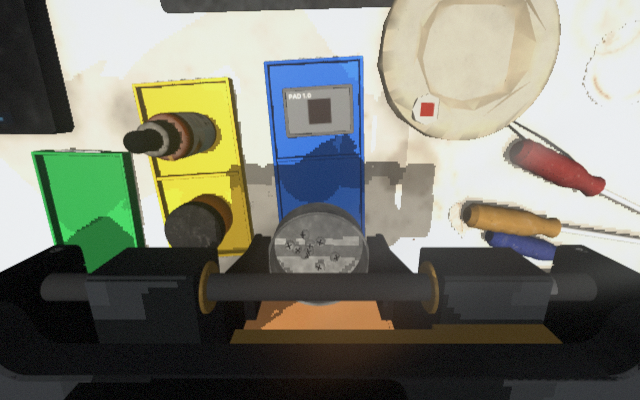

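The tin is over the blue near bay at (318,250). The bottle and pot both stand in the yellow tray, and the pad box is undisturbed. I'll lower the tin.

```bash
python3 -m pendant '[[0.005,0,0.15,0,0,0,1],[0.005,0,0.28,0,0,0,1],[0.005,0,0.38,0,0,0,1],[0.005,0,0.44,0,0,0,1],[0.005,0,0.47,0,0,0,1],[0.005,0,0.487,0,0,0,1],[0.005,0,0.487,0,0,0,1],[0.005,0,0.487,0,0,0,1]]'
python3 -m pendant '[[0,0,0,0,0,0,1],[0,0,0,0,0,0,-0.3],[0,0,0,0,0,0,-0.45],[0,0,0,0,0,0,-0.6],[0,0,0,0,0,0,-0.7],[0,0,0,0,0,0,-0.7],[0,0,0,0,0,0,-0.7]]'
python3 -m pendant '[[0,0,-0.05,0,0,0,-0.7],[0,0,-0.2,0,0,0,-0.7],[0,0,-0.4,0,0,0,-0.7],[0,0,-0.6,0,0,0,-0.7],[0,0,-0.78,0,0,0,-0.7],[0,0,-0.78,0,0,0,-0.7]]'
```

```text
time_s: 21.7
position: [0.4561, -0.4049, 0.0891]
tcp_rot: [[1.0, 0.0, 0.001], [0.0, -1.0, -0.001], [0.001, 0.001, -1.0]]
force: [0.0, 0.3, 0.3]
opening: 0.642
grasp_force: 30.0
time_s: 22.4
position: [0.4557, -0.4045, 0.0882]
tcp_rot: [[1.0, -0.0, -0.0], [-0.0, -1.0, 0.0], [-0.0, -0.0, -1.0]]
force: [-0.4, 0.1, 0.4]
opening: 0.84
grasp_force: 0.0
time_s: 23.0
position: [0.4577, -0.4069, 0.2509]
tcp_rot: [[1.0, 0.0, 0.008], [0.0, -1.0, -0.01], [0.008, 0.01, -1.0]]
force: [1.0, -0.7, 0.3]
opening: 0.855
grasp_force: 0.0
```

```bash
python3 -m pendant '[[0,-0.776,0,0,0,0,-1],[0,-0.776,0,0,0,0,-1],[0,-0.776,0,0,0,0,-1],[0,-0.776,0,0,0,0,-1],[0,-0.776,0,0,0,0,-1]]'
python3 -m pendant '[[0,-0.776,0,0,0,0,-1],[0,-0.776,0,0,0,0,-1],[0,-0.776,0,0,0,0,-1],[0,-0.776,0,0,0,0,-1],[0,-0.776,0,0,0,0,-1]]'
python3 -m pendant '[[-0.05,-0.776,0,0,0,0,-1],[-0.05,-0.776,0,0,0,0,-1],[-0.05,-0.776,0,0,0,0,-1],[-0.05,-0.776,0,0,0,0,-1],[-0.05,-0.776,0,0,0,0,-1]]'
python3 -m pendant '[[-0.065,-0.776,0,0,0,-0.035,-0.4],[-0.065,-0.776,0,0,0,-0.035,-0.4],[-0.065,-0.776,0,0,0,-0.035,-0.4],[-0.065,-0.776,0,0,0,-0.035,-0.4],[-0.065,-0.776,0,0,0,-0.035,-0.4],[-0.065,-0.776,0,0,0,-0.035,-0.4],[-0.065,-0.776,0,0,0,-0.035,-0.4]]'
python3 - <<'E'
from h import *
p,d=capture("wrist");P=cloud("wrist",d);v,u=np.mgrid[:400,:640]
cv2.imwrite("pics/w8.png",p[...,::-1])
print(readout.read_state()["position"])
r=look_for("pen","wrist")[:1];print(r)
m=(abs(P[...,2]-.013)<.006)&(abs(P[...,1]-.216)<.03)&(abs(P[...,0]-.433)<.085)&(d>0);Q=P[m]
print(m.sum(),cv2.minAreaRect((Q[:,:2]*1000).astype(np.float32)),cv2.fitLine(Q[:,:2].astype(np.float32),cv2.DIST_HUBER,0,.01,.01).ravel())
E
```

```text
time_s: 23.5
position: [0.4555, -0.2477, 0.2442]
tcp_rot: [[1.0, 0.003, -0.001], [0.003, -1.0, 0.0], [-0.001, -0.0, -1.0]]
force: [-0.0, 0.4, 0.1]
opening: 0.997
grasp_force: 0.0
time_s: 24.0
position: [0.4566, -0.0944, 0.2443]
tcp_rot: [[1.0, 0.002, 0.001], [0.002, -1.0, -0.001], [0.001, 0.001, -1.0]]
force: [0.2, -0.2, -0.2]
opening: 0.999
grasp_force: 0.0
time_s: 24.5
position: [0.4472, 0.0604, 0.2444]
tcp_rot: [[1.0, 0.001, 0.002], [0.001, -1.0, -0.001], [0.002, 0.001, -1.0]]
force: [-0.1, 0.5, -0.5]
opening: 1.001
grasp_force: 0.0
time_s: 25.2
position: [0.4337, 0.2141, 0.2442]
tcp_rot: [[0.994, 0.106, -0.0], [0.106, -0.994, -0.001], [-0.0, 0.001, -1.0]]
force: [-1.0, -0.4, -0.8]
opening: 0.704
grasp_force: 0.0
[0.43354366 0.21429735 0.24421238]
[{'extent': [306.2, 121.8, 322.4, 243.4], 'conf': 0.8}]
1522 ((443.6311340332031, 215.8521728515625), (41.341304779052734, 152.82086181640625), 82.96085357666016) [0.99493694 0.10050104 0.4383065  0.21717136]
```

View pics/w8.png

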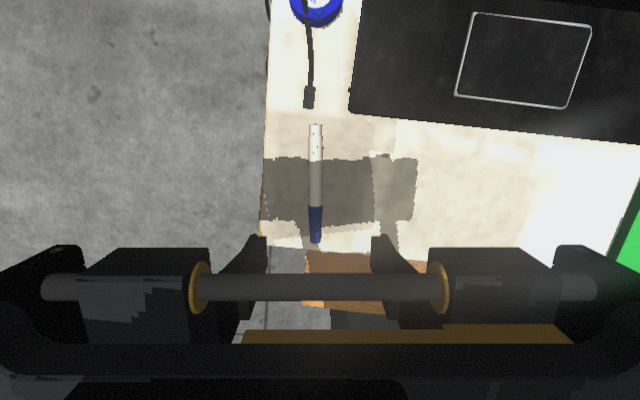

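The pen lies along the tool axis at column 315, rows 122–243, centred between the fingers. I'll grasp it.

```bash
python3 -m pendant '[[0,-0.006,0.25,0,0,0,-0.4],[0,-0.006,0.45,0,0,0,-0.4],[0,-0.006,0.65,0,0,0,-0.4],[0,-0.006,0.78,0,0,0,-0.4],[0,-0.006,0.83,0,0,0,-0.4],[0,-0.006,0.855,0,0,0,-0.4],[0,-0.006,0.855,0,0,0,-0.4],[0,-0.006,0.855,0,0,0,-0.4]]'
python3 -m pendant '[[0,0,0,0,0,0,0.2],[0,0,0,0,0,0,0.4],[0,0,0,0,0,0,0.5],[0,0,0,0,0,0,0.6],[0,0,0,0,0,0,1],[0,0,0,0,0,0,1],[0,0,0,0,0,0,1],[0,0,0,0,0,0,1]]'
python3 -m pendant '[[0,0,0,0,0,0,1],[0,0,-0.02,0,0,0,1],[0,0,-0.08,0,0,0,1],[0,0,-0.18,0,0,0,1],[0,0,-0.25,0,0,0,1],[0,0,-0.25,0,0,0,1]]'
```

```text
time_s: 26.1
position: [0.4334, 0.2175, 0.0744]
tcp_rot: [[0.994, 0.109, 0.002], [0.109, -0.994, 0.001], [0.002, -0.0, -1.0]]
force: [-0.2, 0.1, 0.7]
opening: 0.704
grasp_force: 0.0
time_s: 26.9
position: [0.4326, 0.2174, 0.0732]
tcp_rot: [[0.994, 0.11, -0.0], [0.11, -0.994, -0.0], [-0.0, 0.0, -1.0]]
force: [0.8, 0.1, 0.9]
opening: 0.161
grasp_force: 30.0
time_s: 27.5
position: [0.4337, 0.2178, 0.1255]
tcp_rot: [[0.994, 0.11, 0.005], [0.11, -0.994, 0.001], [0.005, -0.001, -1.0]]
force: [-0.1, 0.0, 0.2]
opening: 0.162
grasp_force: 30.0
```

```bash
python3 -m pendant '[[-0.02,0.15,0,0,0,0.01,1],[-0.04,0.35,0,0,0,0.03,1],[-0.06,0.55,0,0,0,0.0395,1],[-0.077,0.696,0,0,0,0.0395,1],[-0.077,0.696,0,0,0,0.0395,1]]'
python3 -m pendant '[[-0.03,0.2,0,0,0,0,1],[-0.03,0.4,0,0,0,0,1],[-0.03,0.6,0,0,0,0,1],[-0.03,0.661,0,0,0,0,1],[-0.03,0.661,0,0,0,0,1]]'
python3 -m pendant '[[-0.03,0.2,0,0,0,0,1],[-0.03,0.4,0,0,0,0,1],[-0.03,0.58,0,0,0,0,1],[-0.03,0.661,0,0,0,0,1],[-0.03,0.661,0,0,0,0,1],[-0.03,0.661,0,0,0,0,1],[-0.03,0.661,0,0,0,0,1]]'
python3 - <<'E'
from h import *
p,d=capture("wrist");cv2.imwrite("pics/w9.png",p[...,::-1])
E
```

```text
time_s: 28.0
position: [0.4329, 0.0747, 0.1231]
tcp_rot: [[1.0, -0.019, -0.0], [-0.019, -1.0, -0.0], [-0.0, 0.0, -1.0]]
force: [-0.2, 0.1, 0.2]
opening: 0.166
grasp_force: 30.0
time_s: 28.5
position: [0.4252, -0.0556, 0.1232]
tcp_rot: [[1.0, -0.017, 0.001], [-0.017, -1.0, -0.0], [0.001, 0.0, -1.0]]
force: [-0.7, 0.7, -0.0]
opening: 0.167
grasp_force: 30.0
time_s: 29.2
position: [0.4161, -0.1843, 0.1231]
tcp_rot: [[1.0, -0.012, -0.002], [-0.012, -1.0, 0.002], [-0.002, -0.002, -1.0]]
force: [0.3, 0.2, 0.1]
opening: 0.17
grasp_force: 30.0
```

View pics/w9.png

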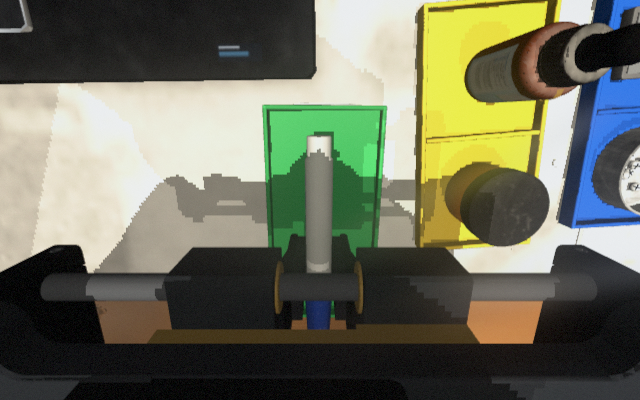

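The pen hangs over the green tray, aligned with it and near its centre line (pen column 318, tray columns 264–386). I'll lower and release it.

```bash
python3 -m pendant '[[0.01,0.01,0.08,0,0,0,1],[0.01,0.01,0.15,0,0,0,1],[0.01,0.01,0.19,0,0,0,1],[0.01,0.01,0.21,0,0,0,1],[0.01,0.01,0.217,0,0,0,1],[0.01,0.01,0.217,0,0,0,1],[0.01,0.01,0.217,0,0,0,1]]'
python3 -m pendant '[[0,0,0,0,0,0,0.6],[0,0,0,0,0,0,0.5],[0,0,0,0,0,0,0.4],[0,0,0,0,0,0,0.3],[0,0,0,0,0,0,0.3],[0,0,0,0,0,0,0.3]]'
python3 -m pendant '[[0,0,-0.05,0,0,0,0.3],[0,0,-0.2,0,0,0,0.3],[0,0,-0.4,0,0,0,0.3],[0,0,-0.6,0,0,0,0.3],[0,0,-0.8,0,0,0,0.3],[0,0,-0.85,0,0,0,0.3],[0,0,-0.85,0,0,0,0.3]]'
python3 -m pendant '[[-0.1,-0.3,-0.1,0,0,0,-0.5],[-0.1,-0.3,-0.1,0,0,0,-0.5],[-0.1,-0.3,-0.1,0,0,0,-0.5],[-0.1,-0.3,-0.1,0,0,0,-0.5],[-0.1,-0.3,-0.1,0,0,0,-0.5],[-0.1,-0.3,-0.1,0,0,0,-0.5]]'
python3 - <<'E'
from h import *
p,d=capture("wrist");cv2.imwrite("pics/w10.png",p[...,::-1]);P=cloud("wrist",d)
for t in "flux_pot dropper_bottle pen screw_tin yellow_tray green_tray blue_tray pad_box".split():
    for r in look_for(t,"wrist")[:1]:
        l,tp,rr,b=[int(x) for x in r["extent"]];print(t,round(r["conf"],2),[l,tp,rr,b],np.round(P[(tp+b)//2,(l+rr)//2],3))
m=(abs(P[...,0]-.42)<.07)&(abs(P[...,1]+.19)<.033)&(P[...,2]>.013)&(P[...,2]<.04);Q=P[m];print(len(Q),Q[:,2].max(),cv2.minAreaRect((Q[:,:2]*1000).astype(np.float32)))
E
```

```text
time_s: 29.95
position: [0.4189, -0.1888, 0.0802]
tcp_rot: [[1.0, -0.014, 0.0], [-0.014, -1.0, -0.0], [0.001, 0.0, -1.0]]
force: [0.7, -0.2, 0.1]
opening: 0.168
grasp_force: 30.0
time_s: 30.55
position: [0.4188, -0.1888, 0.0799]
tcp_rot: [[1.0, -0.014, 0.0], [-0.014, -1.0, 0.0], [0.0, -0.0, -1.0]]
force: [0.2, -0.1, -0.0]
opening: 0.347
grasp_force: 0.0
time_s: 31.25
position: [0.4194, -0.1892, 0.252]
tcp_rot: [[1.0, -0.014, 0.004], [-0.014, -1.0, -0.003], [0.004, 0.003, -1.0]]
force: [-0.3, -0.3, -0.9]
opening: 0.351
grasp_force: 0.0
time_s: 31.85
position: [0.4001, -0.1294, 0.2693]
tcp_rot: [[1.0, -0.015, -0.0], [-0.015, -1.0, 0.0], [-0.0, -0.0, -1.0]]
force: [-0.2, -0.2, 0.2]
opening: 0.73
grasp_force: 0.0
flux_pot 0.94 [447, 127, 500, 171] [ 0.441 -0.291  0.047]
dropper_bottle 0.6 [454, 43, 536, 89] [ 0.516 -0.285  0.078]
pen 0.79 [361, 101, 378, 219] [ 0.427 -0.188  0.021]
screw_tin 0.9 [534, 103, 597, 160] [ 0.455 -0.414  0.007]
yellow_tray 0.66 [424, 23, 505, 182] [ 0.488 -0.295  0.005]
green_tray 0.83 [331, 88, 408, 227] [ 0.43  -0.188  0.022]
blue_tray 0.6 [513, 7, 618, 165] [ 0.503 -0.404  0.007]
pad_box 0.79 [543, 30, 604, 75] [ 0.536 -0.4    0.014]
1499 0.024476484661391296 ((419.9211120605469, -189.89913940429688), (15.957985877990723, 134.4783935546875), 89.37580108642578)
```

View pics/w10.png

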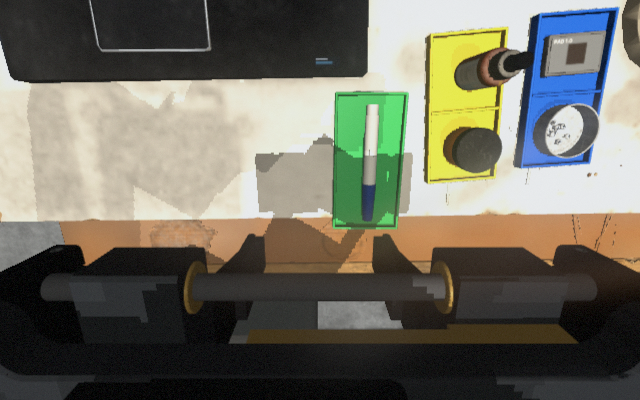

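The final view shows the pen flat in the green tray (370,160), the pot (473,149) and bottle (495,67) in separate yellow bays, and the tin (566,131) in the blue near bay. One quick check that the tops are level, then I'll hand in.

Run:
```python
from h import *
p,d=capture("wrist");P=cloud("wrist",d);ok=d>0
def reg(c,r,lo,hi): 
    m=ok&(np.hypot(P[...,0]-c[0],P[...,1]-c[1])<r)&(P[...,2]>lo)&(P[...,2]<hi);return P[m]
for n,a in dict(pot=((.438,-.297),.03,.042,.055),tin=((.456,-.404),.034,.021,.036),bulb=((.517,-.293),.03,.1,.12),pen=((.42,-.19),.07,.018,.03)).items():
    Q=reg(*a)
    A=np.c_[Q[:,:2],np.ones(len(Q))];k=np.linalg.lstsq(A,Q[:,2],rcond=None)[0]
    print(n,len(Q),cv2.minAreaRect((Q[:,:2]*1000).astype(np.float32)),np.median(Q[:,2]),"slope",k[:2])
s=readout.read_state();print(s["time_s"],s["qvel"].max())
```

```text
pot 1679 ((439.6637878417969, -297.7637023925781), (47.32291030883789, 45.57433319091797), 89.54593658447266) 0.04736423138041829 slope [-0.00524815 -0.02028265]
tin 741 ((456.6120910644531, -405.4349670410156), (57.7372932434082, 57.976051330566406), 44.04670333862305) 0.025671604273403315 slope [ 5.3939855e-03 -8.2861522e-06]
bulb 252 ((516.9016723632812, -294.7003479003906), (12.450069427490234, 12.140179634094238), 85.74203491210938) 0.10414238025511266 slope [ 0.09314502 -0.31808221]
pen 1226 ((420.02130126953125, -189.9878387451172), (13.611444473266602, 133.78514099121094), 89.09089660644531) 0.020673602310548683 slope [-4.78503189e-05 -2.93953401e-02]
32.35 0.07701619297144709
```

Everything is level and in place, so I'm handing in.

```bash
python3 -c "
from rig import bot
print(bot.hand_in())"
```

```text
the job is handed in; nothing more can be done
None
```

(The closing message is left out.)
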